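Gauge the depth of a heater well

TASK

Gauge how deep the wide well of the dry-block heater is: take the depth gauge out of its stand, lower its rod into the wide well and push it down gently until the rod stands on the well's bottom, so that the rim slides the stiff collar up the rod to mark the depth. Leave the gauge standing there by itself, pressed fully home, with the collar resting on the rim; do not disturb the glassware and other things on the bench.

Things in the scene. Friction and masses are not known exactly. Their poses are not given: they have to be found in the camera images.
- gauge: The depth gauge, loose, 120 to 210 g: an upright steel rod 12 mm in diameter, with a flat foot (2 mm chamfer), under a round black handle 24 mm in diameter. Origin at the centre of the foot, z up the rod. Rod from 0 to 108 mm, handle from 108 to 150 mm above the foot. At the start it stands upright in the stand, foot 10 mm above the bench. Lift and push it by the handle.
- gauge_grip (a point): Point on the gauge's axis in the handle, 130 mm above the rod's foot: a good height to grasp from above.
- gauge_tip (a point): Centre of the rod's foot (same as the gauge's origin).
- collar (a joint): How far (m) the steel collar, 26 mm in diameter and 10 mm tall, has been slid up the gauge's rod. At 0 its underside is 28 mm above the foot; it grows towards the handle, up to 0.068, and starts between 0 and 0.006. It slides only under about 6 N, more than the gauge's weight.
- collar_face (a point): Centre of the collar's flat underside, on the rod's axis.
- heater: The dry-block heater, fixed: a white housing 130 x 170 mm, 70 mm high, round an aluminium block 80 x 120 mm with its flat top 95 mm above the bench. Origin under its centre on the bench, x from the control panel to the back. In the top one wide well, 13.5 mm in diameter with a 2 mm chamfer, near the +y end, and four narrow ones (7 mm) that the rod does not fit.
- well (a point): Centre of the wide well's mouth, level with the block's top, z up; at x 0, y +36 mm in the heater's frame. The well goes straight down. Its flat bottom is somewhere from 46 to 66 mm below the mouth: this has to be felt. It is a delicate sensor that does not give and is harmed by over 25 N: a sudden hard stop after the collar's steady drag of about 6 N.
- stand: The gauge's stand, fixed: a grey plastic block 80 x 80 mm, 35 mm high, with one upright hole in the middle, 13 mm in diameter and 25 mm deep. Origin under its centre on the bench.
- flask_large: Bystander: stoppered conical glass flask, 105 mm across, 178 mm high. Origin under its centre.
- flask_small: Bystander: small stoppered conical glass flask, 59 mm across, 100 mm high. Origin under its centre.
- dish_stack: Bystander: stack of four covered culture dishes, 90 mm across, 60 mm high. Origin under its centre.
- dish_pair: Bystander: two stacked covered culture dishes, 90 mm across, 30 mm high. Origin under its centre.
- tip_box: Bystander: white plastic box, 80 x 120 x 50 mm. Origin under its centre.
- beaker: Bystander: glass beaker, 66 mm across, 85 mm high. Origin under its centre.
- spatula: Bystander: spatula 160 mm long, lying on the bench.
Not all that is in view belongs to the job. What is shaped like the stand but blue or green is not meant.

How it is judged (in metres and radians):
On the way, in this order (a step that is already met when the one before it is completed fails the run):
1. the gauge has been lifted out of its stand (z of gauge_tip in the frame of stand above 0.045 m), for 0.1 s.
2. the rod's foot is in the wide well (horizontal distance between gauge_tip and well below 0.005 m and z of gauge_tip in the frame of well below -0.01 m), for 0.05 s.
At the end, for the whole second after the job is handed in: the gauge stands by itself in the wide well (foot within 5 mm of the well's axis, tilt under 0.10 rad), its foot rests on the well's bottom (over 0.3 N on it), the collar's underside is within 3 mm of the rim, and nothing moves (under 10 mm/s) (contact force between gauge and well_floor_c0 above 0.3 N and horizontal distance between gauge_tip and well below 0.005 m and z of collar_face in the frame of well between -0.003 and 0.003 m and angle between gauge's own z axis and vertical below 0.1 rad and linear speed of gauge below 0.01 m/s); the robot touches nothing.
It fails at once if the gauge presses on the well's bottom with more than 25 N (contact force between gauge and well_floor_c0 above 25 N).
It fails at once if the gauge presses on the heater with more than 25 N (contact force between gauge and heater above 25 N).
It fails at once if a bystander is shifted by more than 20 mm (distance of any of flask_large, flask_small, dish_stack, dish_pair, tip_box, beaker, spatula from where it was at the start of the episode above 0.02 m).
It fails at once if a flask or the beaker is tipped over (angle between any of flask_large, flask_small, beaker's own z axis and vertical above 0.4 rad).
It also fails if it takes over 45 s, if anything falls off the work surface, if the arm or the gripper's body presses on something with over 40 N, if the wrist force passes 120 N, or if a joint passes its speed limit or range.

ROBOT

A 6-joint arm with a two-finger parallel gripper is mounted at the origin on the work surface. World frame = base frame: x ahead of the robot, y to its left, z up, the work surface at z = 0. Lengths are in m, angles in degrees, forces in N, time in s.
With the tool pointing down it reaches from about 0.3 to 0.75 m from the base axis. Payload 8.5 kg.
Tool frame: the origin (TCP) lies midway between the tips of the shut fingers; the grasp point (between the pads) lies 19 mm behind it; x points along the fingers, y is the direction in which the jaws open and shut, and the axes are right-handed (so a half turn about x gives the same grasp; the last joint's range is limited). The gripper opens to 88 mm and grips with 3 to 60 N. Pads are 18 mm wide; open, the fingers measure 123 mm over their backs; the gripper's body (75 mm by 187 mm) begins 45 mm behind the grasp point.
Start: joints at [55.273, 21.807, 74.336, -0, 83.858, -12.336], TCP at [0.21, 0.509, 0.239] pointing down, gripper open.
Joint ranges: [-178.18, 178.18], [-50.72, 133.34], [12.68, 142.11], [-81.47, 261.47], [9.98, 163.14], [-165.26, 165.26]. Speed limits (degrees/s): [136.94, 136.94, 180, 180, 180, 180].

INTERFACE

Orientations are given as [roll, pitch, yaw] about the fixed x, y, z axes, in that order (R = Rz(yaw) Ry(pitch) Rx(roll)).
In Python, from plant import state, viewer, arm gives the robot as it stands.
- The arm moves only by the shell command python3 -m crank 'ROWS'. ROWS is JSON, a list of rows, each a list of 3 entries, a list of its own where there are three numbers: the finger opening in mm, from 0 to 88.1, then the shift along the tool's x, y, z in units of 40 mm (1.0 is 40 mm), then the turn about the tool's x in units of 5 degrees (1.0 is 5 degrees). In form: [[jaw, [tx, ty, tz], roll], ...]. A call has 1 to 12 rows; each row shifts and turns the commanded pose from where the row before left it, along the tool's axes as they then stand; what a row does not reach is not made up. A row lasts 1/12 s, in which the tool goes at most 41.7 mm and 7.16 degrees, less where a joint would pass 70% of its speed; a pose out of reach is approached as far as the arm can. A call is refused whole if a number of a shift passes 1 or a number of a turn 1, either way. A call with a gripper value outside its range is refused whole. The fingers move at their own pace and stop on an object; the grip force is fixed at half the most. Time passes only in rows, so rows that do not move let the fingers close. It gives the time, the measured TCP pose, the force and the opening at its end, in the units of the state.
- state(): the state, without advancing time (a new reading comes with each control period).
- viewer.snapshot(name): name is "scene" or "top" or "wrist"; returns a dict with "img" (384x512x3 uint8, blue, green, red), "K" (3x3 intrinsics, pixels), "world_from_camera" (4x4, takes a point from camera to world coordinates). Camera axes: x right, y down, z forward; pixel columns grow to the right and rows downward; lengths in m; the calibration is good to about 2 mm. A picture is of the moment at which its call begins. There is no depth.
- arm.sign_off(): hands the job in, once; it reports no verdict.
The state is a dict: "time_s": time; "joint_positions": joint angles; "joint_velocities": joint speeds; "joint_torque": joint torques, N m; "eef_pos": TCP position; "ee_rot": TCP orientation; "contact_force": force on the tool from outside, world axes, zero at the start; "moment": the same for the moment, N m; "width": finger opening in m.
Only numpy, scipy, OpenCV 4.12 (cv2) and the standard library are available. Lean on these libraries where they do the work, as an engineer would, in place of code of your own. Each camera call takes 0.05 s, during which the arm holds its last target.

## Working session

There is one attempt and no reset: what is moved stays moved. The work goes in short steps, Python scripts to look and compute and a shell command to move; the robot and the scene stay as the last step left them, time stands still between calls to the robot, and variables do not carry over. Pictures are saved under pics/ and viewed, and the job is handed in when it is done.

```bash
mkdir -p pics; ls
python3 - <<'E'
from plant import state, viewer, arm
import cv2
for n in ("scene","top","wrist"):
    s=viewer.snapshot(n); cv2.imwrite(f"pics/{n}0.png",s["img"]); print(n,s["K"].tolist(),s["world_from_camera"].round(4).tolist())
print(state())
E
```

```text
pics
scene [[434.8760397366979, 0.0, 256.10692402738044], [0.0, 434.8760397366979, 192.72479016431257], [0.0, 0.0, 1.0]] [[-0.8968, 0.3646, -0.2506, 0.8348], [0.4421, 0.7587, -0.4784, 0.534], [0.0157, -0.5399, -0.8416, 1.0306], [0.0, 0.0, 0.0, 1.0]]
top [[369.44876139350146, 0.0, 255.82688320637394], [0.0, 369.44876139350146, 189.92664134693257], [0.0, 0.0, 1.0]] [[-0.0063, -0.9927, 0.1206, 0.4402], [-0.9999, 0.0047, -0.0134, 0.0273], [0.0127, -0.1207, -0.9926, 1.2323], [0.0, 0.0, 0.0, 1.0]]
wrist [[322.3651037295008, 0.0, 249.54346422028314], [0.0, 322.3651037295008, 197.24091880985785], [0.0, 0.0, 1.0]] [[0.3793, 0.8906, 0.2508, 0.1449], [0.9253, -0.3647, -0.1042, 0.5346], [-0.0013, 0.2716, -0.9624, 0.3842], [0.0, 0.0, 0.0, 1.0]]
{'time_s': 0.15, 'joint_positions': array([ 5.52734848e+01,  2.18342272e+01,  7.43710957e+01, -7.50326495e-04,
        8.38589628e+01, -1.23353714e+01]), 'joint_velocities': array([ 0.03870538, -0.16864103, -0.13568958, -0.00143106,  0.13520098,
       -0.07393854]), 'joint_torque': array([ 2.15492750e-03, -4.38081729e+01, -2.24617535e+01,  7.13695236e-02,
        3.43234604e-02, -1.03361240e-04]), 'eef_pos': array([0.20939045, 0.5083571 , 0.23828156]), 'ee_rot': array([-101.67057699,   89.93571001, -124.06164019]), 'contact_force': array([-0.00142305, -0.1714947 ,  0.16849017]), 'moment': array([0.01463807, 0.00774799, 0.0230687 ]), 'width': 0.08835572718121219}
```

View pics/scene0.png

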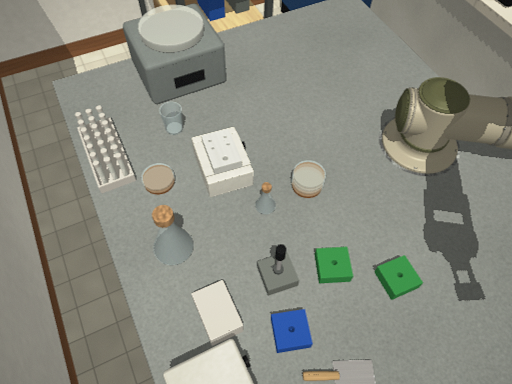

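View pics/top0.png

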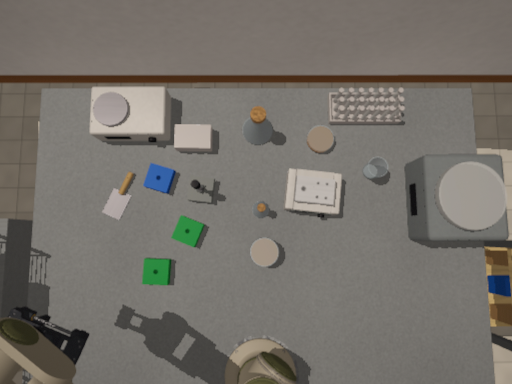

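View pics/wrist0.png

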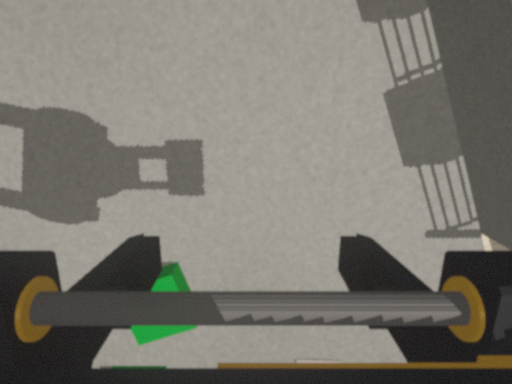

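The scene picture shows the grey stand with the black-handled gauge at (279,270) and the heater at (222,160). In the top view they are at (202,188) and (314,192). The wrist view shows only a green block and the bench. I'll enlarge both.

Run:
```python
import cv2,numpy as np
t=cv2.imread("pics/top0.png"); s=cv2.imread("pics/scene0.png")
a=cv2.resize(t[160:225,270:355],(400,306),interpolation=cv2.INTER_CUBIC)
b=cv2.resize(t[160:225,165:250],(400,306),interpolation=cv2.INTER_CUBIC)
c=cv2.resize(s[120:200,180:265],(400,290),interpolation=cv2.INTER_CUBIC)
d=cv2.resize(s[230:310,240:325],(400,290),interpolation=cv2.INTER_CUBIC)
cv2.imwrite("pics/crop0.png",np.vstack([np.hstack([a,b]),np.hstack([c,d])]))
```

```text
(no output)
```

View pics/crop0.png

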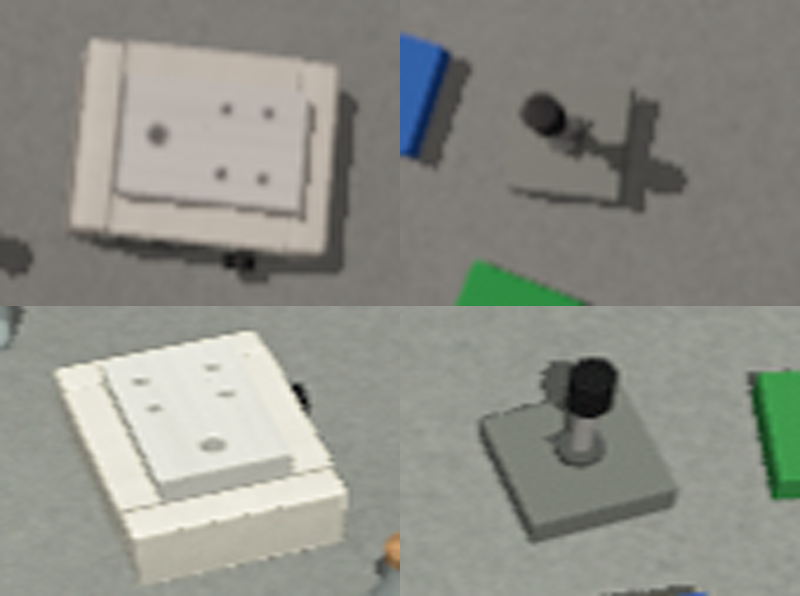

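Candidates shaped like the stand, by top-view pixel: grey (202,188), blue (159,178), green (188,231) and green (156,271). The grey one holds the gauge and is the one meant. The crop confirms this. The wide well is the largest hole, at top (303,188) and scene (225,158), on the end away from the four narrow holes. The panel knob faces the robot.

```bash
cat > h.py <<'E'
import numpy as np, cv2
from plant import state, viewer, arm
from scipy.spatial.transform import Rotation as R
def ray(s,uv):
    T=np.array(s["world_from_camera"]); d=np.linalg.solve(s["K"],[uv[0],uv[1],1.]); return T[:3,3],T[:3,:3]@d
def onz(s,uv,z):
    o,d=ray(s,uv); return o+d*(z-o[2])/d[2]
def tri(a,b):
    A=[];B=[]
    for o,d in (a,b):
        d=d/np.linalg.norm(d); P=np.eye(3)-np.outer(d,d); A.append(P);B.append(P@o)
    return np.linalg.lstsq(np.vstack(A),np.hstack(B),rcond=None)[0]
def proj(s,p):
    T=np.linalg.inv(s["world_from_camera"]); q=s["K"]@(T[:3,:3]@p+T[:3,3]); return q[:2]/q[2]
def blob(img,c,r,thr):
    # darkness-weighted centroid around pixel c
    g=cv2.cvtColor(img,cv2.COLOR_BGR2GRAY).astype(float)
    x0,y0=int(c[0]-r),int(c[1]-r); w=g[y0:y0+2*r+1,x0:x0+2*r+1]
    w=np.clip(thr-w,0,None); m=cv2.moments(w.astype(np.float32)); return np.array([x0+m['m10']/m['m00'],y0+m['m01']/m['m00']])
def toolshift(d):
    # world shift -> rows units in tool axes (for ee_rot now)
    Rm=R.from_euler('xyz',state()["ee_rot"],degrees=True).as_matrix(); return (Rm.T@np.array(d))/0.04
E
python3 - <<'E'
from h import *
t=viewer.snapshot("top"); s=viewer.snapshot("scene")
g=lambda i:cv2.cvtColor(i,cv2.COLOR_BGR2GRAY)
print(g(t["img"])[182:196,298:310]); print(g(s["img"])[152:165,218:233])
wt=blob(t["img"],(303,188),4,150); ws=blob(s["img"],(225,158),4,190)
print("well px",wt,ws, onz(t,wt,.095),onz(s,ws,.095),tri(ray(t,wt),ray(s,ws)))
print(g(t["img"])[177:195,189:206])
print(g(s["img"])[240:266,270:292])
Rm=R.from_euler('xyz',state()["ee_rot"],degrees=True).as_matrix();print(Rm.round(3))
E
```

```text
[[181 181 181 181 180 180 180 180 180 180 181 180]
 [181 181 181 180 180 180 180 180 180 180 179 179]
 [183 183 182 182 181 181 181 181 180 180 179 180]
 [184 183 184 184 176 173 177 182 182 182 182 182]
 [185 184 184 176 154 142 156 174 182 183 183 183]
 [184 184 180 155 120 105 122 151 176 182 183 183]
 [184 183 177 139 103  97 107 136 171 181 182 182]
 [185 184 182 147 108  98 114 147 174 182 182 182]
 [185 185 185 170 144 124 135 164 180 183 184 184]
 [185 185 184 182 175 168 169 178 183 184 184 184]
 [185 185 185 184 184 184 184 183 183 183 183 183]
 [185 185 185 185 184 185 184 184 184 184 184 183]
 [185 184 185 184 185 185 185 185 184 184 185 184]
 [184 184 184 183 184 184 184 184 184 183 184 184]]
[[226 227 227 227 226 227 228 228 227 227 228 228 228 226 226]
 [225 227 228 226 225 226 228 229 227 227 227 229 228 228 226]
 [224 225 227 228 227 226 228 229 228 227 228 229 229 227 227]
 [224 226 227 228 228 229 236 241 235 229 228 227 229 229 226]
 [224 224 226 227 226 221 201 192 208 221 226 228 228 229 228]
 [223 224 227 224 209 184 170 170 171 185 221 229 227 229 228]
 [223 2
[... 3683 characters left out ...]
4  44  22  20  24  17  18  14  53 106 125 127 128
  126 127 138 151]
 [126 127 128 131 113  69  75  72  42  25  13  36  89 122 128 127 127 127
  127 127 132 145]
 [127 126 128 128 111  68  78 100 115 122 120 117 122 129 129 128 126 126
  125 127 128 139]
 [125 127 128 129 110  68  83 109 125 131 129 123 122 127 129 126 128 128
  127 125 125 132]
 [125 128 127 131 112  64  81 113 126 128 124 122 127 128 126 126 125 127
  127 124 126 132]
 [127 127 130 116  84  73  79 116 124 128 121 109 117 127 126 127 125 128
  128 127 127 128]
 [129 122 104  87  83  89  94 118 129 128 119 101 109 128 129 127 127 127
  126 125 127 127]]
[[-0.     0.381  0.925]
 [-0.001  0.925 -0.381]
 [-1.    -0.001 -0.   ]]
```

Run:
```python
from h import *
t=viewer.snapshot("top"); s=viewer.snapshot("scene")
G=onz(t,(194.9,183.8),.16); Gs=onz(s,(280.3,247.5),.16)
print(G,Gs)
st=onz(t,(202.,188),.035);print("stand",st)
p=np.array([G[0],G[1],.24]); print(toolshift(p-state()["eef_pos"]), state()["eef_pos"])
print("shift stand->well", toolshift([.583-G[0],-.1347-G[1],0]))
```

```text
[0.58943898 0.19087896 0.16      ] [0.59096786 0.19072781 0.16      ]
stand [0.59290148 0.18665546 0.035     ]
[-0.03470513 -3.72256239 11.80778621] [0.20945896 0.50847177 0.23859592]
shift stand->well [ 2.39861879e-03 -7.58711031e+00  2.95172820e+00]
```

```bash
python3 -m crank '[[88,[0,-0.15,0.5],0],[88,[0,-0.31,0.95],0],[88,[0,-0.31,0.95],0],[88,[0,-0.31,0.95],0],[88,[0,-0.31,0.95],0],[88,[0,-0.31,0.95],0],[88,[0,-0.31,0.95],0],[88,[0,-0.31,0.95],0],[88,[0,-0.31,0.95],0],[88,[0,-0.31,0.95],0],[88,[0,-0.31,0.95],0],[88,[0,-0.31,0.95],0]]'
python3 -m crank '[[88,[0,-0.16,0.8],0],[88,[0,0,0],0],[88,[0,0,0],0],[88,[0,0,0],0]]'
python3 - <<'E'
from h import *
print(state()["eef_pos"],state()["ee_rot"])
w=viewer.snapshot("wrist"); cv2.imwrite("pics/w1.png",w["img"])
for z in (.16,.145,.14,.118):print(z,proj(w,np.array([.5897,.1908,z])))
print(w["world_from_camera"].round(3)); print("tcp",proj(w,state()["eef_pos"]))
E
```

```text
time_s: 1.35
eef_pos: [0.5615, 0.2084, 0.2388]
ee_rot: [56.3, 90.0, 33.9]
contact_force: [0.4, -0.8, -0.3]
width: 0.0881
time_s: 1.68
eef_pos: [0.5869, 0.1922, 0.2386]
ee_rot: [-170.7, 90.0, 166.9]
contact_force: [0.2, -0.3, 0.6]
width: 0.0882
[0.58688828 0.192241   0.2385635 ] [-170.70565522   89.95678907  166.91154559]
0.16 [249.57476998 209.62265069]
0.145 [249.57599114 203.66933608]
0.14 [249.57636747 201.83465884]
0.118 [249.57786756 194.52148311]
[[ 0.379  0.891  0.251  0.522]
 [ 0.925 -0.365 -0.103  0.218]
 [-0.     0.271 -0.963  0.385]
 [ 0.     0.     0.     1.   ]]
tcp [250.68859486 252.00954484]
```

View pics/w1.png

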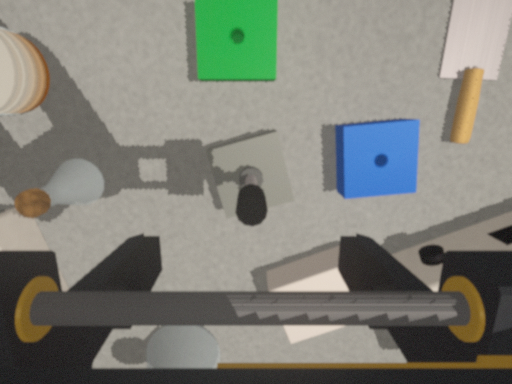

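The wrist view shows the gauge from above: handle about (251,205), rod at (250,175), midway between the fingers. Now I measure it precisely.

Run:
```python
from h import *
w=viewer.snapshot("wrist"); im=w["img"]
g=cv2.cvtColor(im,cv2.COLOR_BGR2GRAY)
c=cv2.resize(im[150:235,200:300],(800,680),interpolation=cv2.INTER_CUBIC)[:600]
m=(g<60).astype(np.uint8); m[:160]=0;m[230:]=0;m[:,:215]=0;m[:,285:]=0
n,l,st,ce=cv2.connectedComponentsWithStats(m);print(st,ce)
for v in range(180,226,3): 
    x=np.where(m[v])[0]; print(v,x.min() if len(x) else 0,x.max() if len(x) else 0)
cv2.imwrite("pics/w1c.png",c)
```

```text
[[     0      0    512    384 195716]
 [   237    185     29     40    892]] [[255.52247645 191.43858959]
 [250.56838565 204.97421525]]
180 0 0
183 0 0
186 246 254
189 241 259
192 240 261
195 239 262
198 239 263
201 238 263
204 238 264
207 237 264
210 237 265
213 237 264
216 238 263
219 240 261
222 244 258
225 0 0
```

View pics/w1c.png

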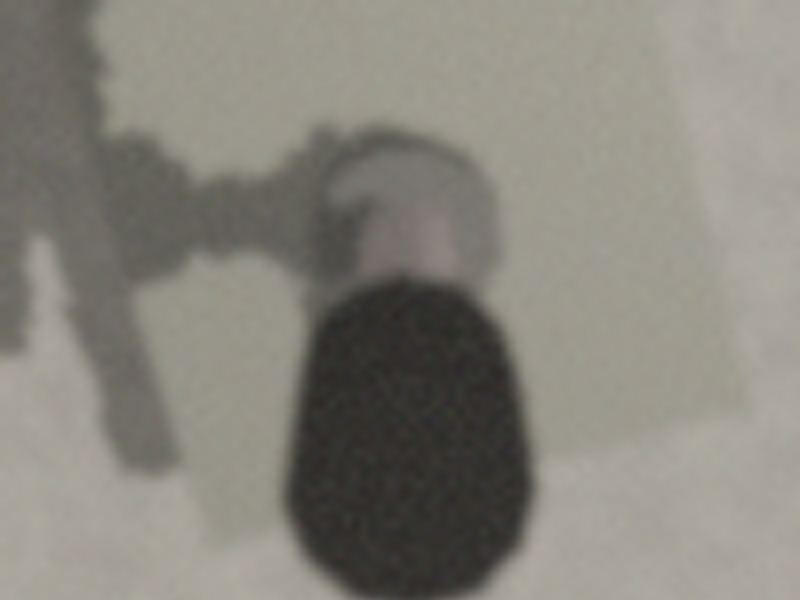

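Run:
```python
from h import *
w=viewer.snapshot("wrist"); G=onz(w,(251,210.7),.16);print(G)
print(toolshift(np.array([G[0],G[1],.121])-state()["eef_pos"]))
```

```text
[0.59067539 0.19201557 0.16      ]
[2.95336908 0.0181103  0.10408498]
```

```bash
python3 -m crank '[[88,[0.25,0,0.08],0],[88,[0.5,0,0],0],[88,[0.5,0,0],0],[88,[0.5,0,0],0],[88,[0.5,0,0],0],[88,[0.4,0,0],0],[88,[0.3,0,0],0],[88,[0,0,0],0],[88,[0,0,0],0]]'
python3 - <<'E'
from h import *
print(state()["eef_pos"],state()["contact_force"])
w=viewer.snapshot("wrist"); cv2.imwrite("pics/w2.png",w["img"])
E
```

```text
time_s: 2.58
eef_pos: [0.5899, 0.191, 0.1203]
ee_rot: [-150.4, 89.9, -172.8]
contact_force: [-0.1, -0.7, 0.4]
width: 0.0882
[0.58994186 0.19096682 0.12030268] [-0.14626012 -0.74716983  0.41981014]
```

View pics/w2.png

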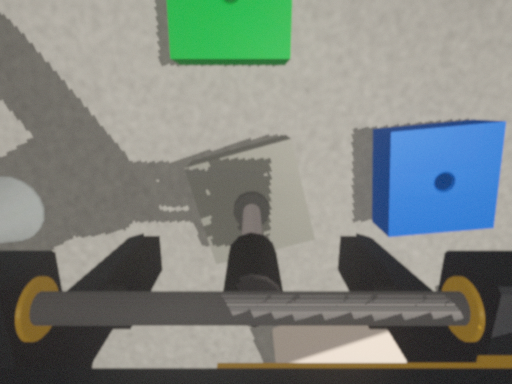

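The picture shows the handle at (253,265), centred between the open fingers. I'll close on it.

```bash
python3 -m crank '[[0,[0,0,0],0],[0,[0,0,0],0],[0,[0,0,0],0],[0,[0,0,0],0],[0,[0,0,0],0],[0,[0,0,0],0],[0,[0,0,0],0],[0,[0,0,0],0]]'
python3 - <<'E'
from h import *
print(state()["eef_pos"],state()["contact_force"],state()["moment"],state()["width"])
w=viewer.snapshot("wrist"); cv2.imwrite("pics/w3.png",w["img"])
E
```

```text
time_s: 3.3
eef_pos: [0.5904, 0.1907, 0.1207]
ee_rot: [-55.5, 90.0, -77.9]
contact_force: [-0.7, 0.9, 0.6]
width: 0.037
[0.59035864 0.19067406 0.12073922] [-0.68615213  0.85796754  0.58359493] [ 0.00135284  0.0143845  -0.00335351] 0.036974743904672334
```

View pics/w3.png

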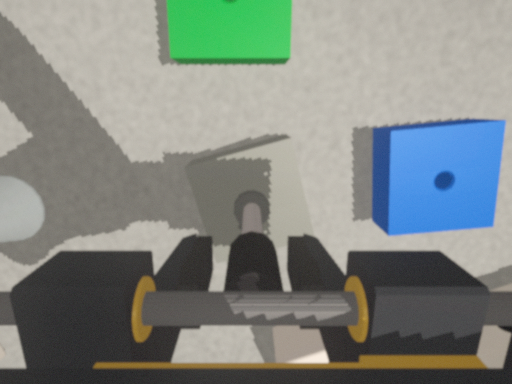

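Fingers still closing, at 37 mm.

```bash
python3 -m crank '[[0,[0,0,0],0],[0,[0,0,0],0],[0,[0,0,0],0],[0,[0,0,0],0],[0,[0,0,0],0],[0,[0,0,0],0]]'
python3 -c "
from h import *
s=state();print(s['contact_force'],s['moment'],s['width'])"
```

```text
time_s: 3.85
eef_pos: [0.5903, 0.1907, 0.1207]
ee_rot: [130.4, 90.0, 108.0]
contact_force: [-0.1, 0.3, -1.3]
width: 0.0232
[-0.05427364  0.25384277 -1.33232621] [ 0.09939447 -0.0665824   0.03523685] 0.023172079636246727
```

Gripped at 23 mm. I'll lift straight up 125 mm.

```bash
python3 -m crank '[[0,[0,0,0],0],[0,[-0.1,0,0],0],[0,[-0.2,0,0],0],[0,[-0.3,0,0],0],[0,[-0.4,0,0],0],[0,[-0.5,0,0],0],[0,[-0.5,0,0],0],[0,[-0.5,0,0],0],[0,[-0.4,0,0],0],[0,[-0.2,0,0],0],[0,[0,0,0],0],[0,[0,0,0],0]]'
python3 - <<'E'
from h import *
s=state();print(s["eef_pos"],s["ee_rot"],s["contact_force"],s["width"])
for n in ("scene","top","wrist"):
    s=viewer.snapshot(n); cv2.imwrite(f"pics/{n}4.png",s["img"])
a=cv2.imread("pics/scene4.png")[190:310,200:340];cv2.imwrite("pics/s4c.png",cv2.resize(a,(700,600),interpolation=cv2.INTER_CUBIC))
print(toolshift(np.array([.583,-.1347,0.245])-state()["eef_pos"]))
E
```

```text
time_s: 4.85
eef_pos: [0.5901, 0.1906, 0.2445]
ee_rot: [-140.5, 90.0, -162.9]
contact_force: [-0.0, 0.8, -1.6]
width: 0.0233
[0.59012823 0.19059235 0.24445183] [-140.51852078   89.97440503 -162.91395356] [-0.01136525  0.7577245  -1.61952285] 0.02327207185687072
[-0.03476643 -7.5854666   2.93694129]
```

View pics/s4c.png

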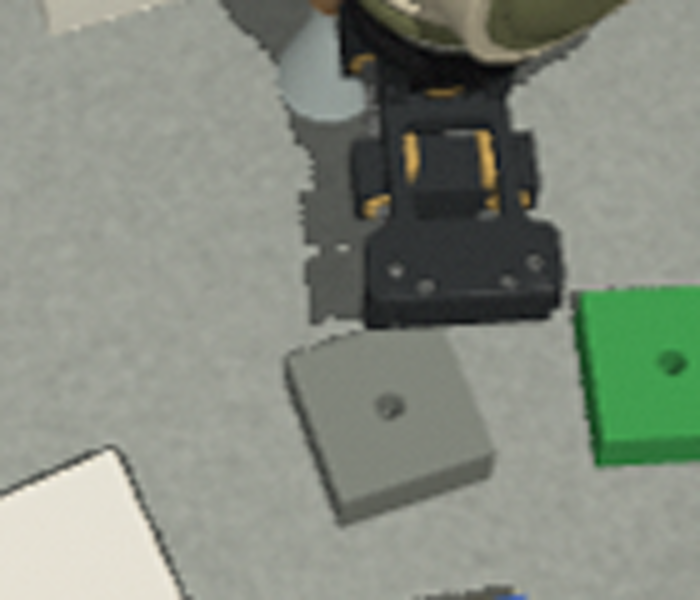

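View pics/wrist4.png

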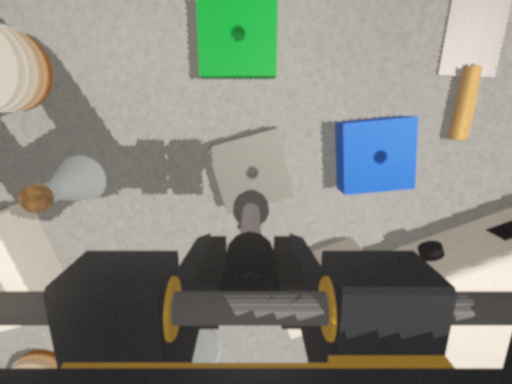

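The gauge is out: the stand hole is empty at wrist (252,172), and the collar hangs under the fingers at (251,207). I'll calibrate the held axis against the empty hole.

Run:
```python
from h import *
e=state()["eef_pos"]
for n,c,thr in (("wrist",(252,172),130),("top",(202,188),100),("scene",(278,271),105)):
    s=viewer.snapshot(n); 
    g=cv2.cvtColor(s["img"],cv2.COLOR_BGR2GRAY)
    if n!="top":
        b=blob(s["img"],c,7 if n=="wrist" else 3,thr); print(n,b,onz(s,b,.035), "minus tcp",(onz(s,b,.035)-e)[:2]*1000)
    r=10 if n=="wrist" else 6
    print(g[c[1]-r:c[1]+r+1,c[0]-r:c[0]+r+1])
```

```text
wrist [251.96089049 172.57821901] [0.59209205 0.19206218 0.035     ] minus tcp [2.11297501 1.47032231]
[[169 167 165 168 169 169 168 169 170 169 170 170 169 167 170 169 170 168
  169 170 171]
 [169 166 168 166 169 169 168 166 169 166 167 168 169 167 167 168 169 170
  169 170 170]
 [168 166 169 166 169 168 169 167 166 167 165 166 166 168 169 168 167 168
  170 169 170]
 [169 167 168 168 168 169 165 163 162 159 160 158 162 166 167 167 169 168
  170 170 169]
 [168 167 166 168 165 163 157 151 147 146 143 146 154 158 164 167 168 167
  170 169 168]
 [167 166 166 167 162 157 146 137 129 125 125 130 133 143 153 163 168 168
  169 168 169]
 [167 166 165 164 159 148 134 120 115 113 114 115 119 127 140 153 165 168
  170 168 171]
 [164 166 165 161 158 147 129 114 113 109 114 111 113 114 126 145 160 165
  169 168 170]
 [164 165 162 158 150 142 124 112 111 111 110 110 109 110 114 133 154 164
  167 170 167]
 [166 166 161 153 142 126 115 111 110 110 111 108 110 106 110 126 145 163
  167 168 169]
 [167 166 159 152 134 121 111 112 110 110 109 107 107 105 105 122 147 162
  166 168 167]
 [164 163 161 150 
[... 1707 characters left out ...]
31 132 129 132 131 132 130 130 131 132]
 [130 130 130 130 130 132 133 129 129 131 130 130 129]
 [131 129 130 131 132 132 130 132 131 130 131 130 130]
 [129 131 131 133 127 119 120 126 130 131 131 129 131]
 [129 131 129 120 103  99  97 102 115 127 131 130 131]
 [130 131 123 102  94  97  93  87  98 128 131 130 130]
 [130 133 126 106  92  94  93  81  87 120 133 129 128]
 [130 131 131 112 102 110  74  70  95 125 132 130 130]
 [129 130 132 126 108  93  86 113 124 130 131 130 130]
 [129 129 131 130 127 124 126 129 131 132 131 131 130]
 [131 131 132 130 131 132 131 132 131 131 131 130 131]
 [129 130 131 129 131 129 131 129 129 129 129 132 131]
 [129 129 130 130 130 130 131 131 131 130 130 130 128]]
```

```bash
python3 -m crank '[[0,[-0.2,-0.3,0.1],0],[0,[-0.2,-0.6,0.24],0],[0,[-0.2,-0.75,0.3],0],[0,[-0.2,-0.75,0.3],0],[0,[-0.2,-0.75,0.3],0],[0,[-0.2,-0.75,0.3],0],[0,[-0.2,-0.75,0.3],0],[0,[-0.1,-0.75,0.3],0],[0,[0,-0.75,0.3],0],[0,[0,-0.75,0.3],0],[0,[0,-0.5,0.15],0],[0,[0,-0.19,0.05],0]]'
python3 -m crank '[[0,[0,0,0],0],[0,[0,0,0],0],[0,[0,0,0],0],[0,[0,0,0],0]]'
python3 - <<'E'
from h import *
e=state()["eef_pos"];print(e,state()["contact_force"],state()["width"])
w=viewer.snapshot("wrist"); cv2.imwrite("pics/w5.png",w["img"])
print(toolshift(np.array([.583,-.1347,0.3045])-e))
print(proj(w,np.array([.583,-.1347,.095])))
E
```

```text
time_s: 6.15
eef_pos: [0.5827, -0.1386, 0.3049]
ee_rot: [-87.0, 90.0, -109.6]
contact_force: [0.8, -0.4, -1.5]
width: 0.023
time_s: 6.48
eef_pos: [0.5835, -0.1336, 0.3051]
ee_rot: [27.1, 90.0, 4.8]
contact_force: [0.3, -0.4, -1.7]
width: 0.0231
[ 0.58350288 -0.13356889  0.30505672] [ 0.31835783 -0.39172003 -1.70965289] 0.02311297907697594
[ 0.01391562 -0.03093425 -0.00090632]
[248.68225999 170.62380601]
```

View pics/w5.png

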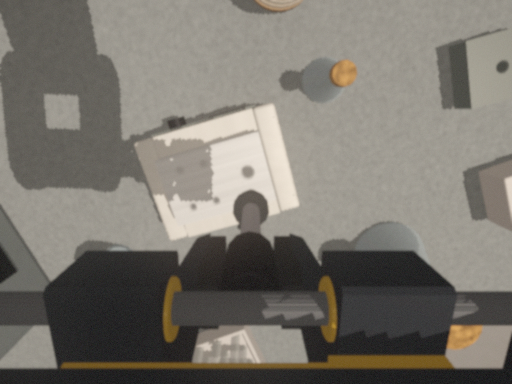

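The well appears at wrist (248,172). The target pixel from the stand hole is (252,172.6).

Run:
```python
from h import *
w=viewer.snapshot("wrist"); 
g=cv2.cvtColor(w["img"],cv2.COLOR_BGR2GRAY);print(g[162:183,237:260])
b=blob(w["img"],(248,172),8,180);print(b)
d=onz(w,b,.095)-onz(w,(251.96,172.58),.095);print(d*1000,toolshift(d))
```

```text
[[224 225 223 225 223 224 224 223 222 224 222 223 224 222 221 222 224 225
  223 224 225 225 225]
 [225 223 223 222 224 223 223 222 221 220 220 219 221 221 221 224 224 223
  224 224 225 224 225]
 [224 222 222 222 222 221 219 216 214 211 211 212 214 217 219 221 224 223
  224 224 224 224 224]
 [223 222 221 222 220 217 212 206 200 195 193 194 198 205 212 219 221 224
  223 225 224 225 225]
 [222 222 221 220 217 210 199 188 179 174 173 175 179 185 198 210 218 224
  223 225 224 226 225]
 [221 220 220 217 210 198 178 165 159 158 157 153 158 166 178 194 210 219
  223 225 224 224 224]
 [220 220 220 216 202 183 161 150 145 145 145 148 147 153 162 177 195 212
  220 223 224 223 223]
 [221 221 218 212 194 170 149 143 142 143 142 144 142 144 151 166 183 204
  217 222 222 222 222]
 [221 221 218 210 192 167 149 142 142 144 144 142 141 142 145 156 175 198
  213 221 222 221 222]
 [221 220 218 209 190 168 151 143 143 142 140 144 142 142 144 152 171 194
  213 219 222 221 221]
 [221 220 218 210 193 171 153 146 140 143 144 141 143 141 142 153 173 193
  212 221 221 222 223]
 [220 218 216 210 195 175 157 144
[... 353 characters left out ...]
]
 [217 218 218 215 214 209 202 194 183 175 171 174 175 185 192 200 211 220
  223 223 223 223 223]
 [219 219 219 219 217 216 210 205 201 197 192 192 192 198 206 211 218 221
  222 222 222 221 223]
 [220 220 219 222 219 220 216 214 211 207 206 206 207 211 216 219 221 222
  224 223 223 222 223]
 [222 222 221 220 220 220 219 218 218 217 215 216 217 219 220 222 222 223
  224 223 222 221 222]
 [221 221 220 221 221 219 220 222 220 221 220 220 221 221 221 222 223 222
  222 221 220 220 219]
 [221 221 221 222 219 219 220 221 222 221 221 221 221 222 220 221 220 220
  219 219 219 219 219]]
[247.35680908 171.4552737 ]
[-3.140484   -4.29886706  0.        ] [-1.78944621e-05 -1.29230518e-01 -3.18399752e-02]
```

Run:
```python
from h import *
e=state()["eef_pos"];print(e)
t=viewer.snapshot("top"); s=viewer.snapshot("scene")
cv2.imwrite("pics/top5.png",t["img"]);cv2.imwrite("pics/scene5.png",s["img"])
g=cv2.cvtColor(t["img"],cv2.COLOR_BGR2GRAY);print(g[180:196,194:212])
for n in range(190,206): pass
gg=cv2.cvtColor(s["img"],cv2.COLOR_BGR2GRAY);print(gg[265:278,270:286])
```

```text
[ 0.58352564 -0.13378422  0.30494576]
[[129 128 128 128 127 128 127 127 127 127 126 127 127 127 127 127 127 126]
 [128 128 129 128 127 127 127 127 128 127 127 127 127 127 127 126 127 126]
 [129 128 129 128 127 127 128 128 128 128 127 127 127 127 127 126 126 127]
 [128 128 128 129 128 128 128 128 129 128 127 127 127 127 126 126 127 126]
 [128 129 129 129 129 128 129 129 128 128 127 127 128 127 126 126 127 126]
 [129 129 129 129 129 128 128 128 128 128 128 127 127 127 126 127 127 126]
 [129 129 129 129 129 121 112 116 125 128 127 127 127 127 126 126 127 126]
 [129 129 129 129 116  92  77  84 112 126 128 127 128 126 126 127 126 126]
 [129 129 130 125  94  63  61  64  98 122 127 128 128 127 127 126 127 127]
 [129 129 129 126  92  62  66  69  96 121 127 127 127 127 127 127 126 126]
 [129 129 129 129 112  90  79  86 111 125 127 128 127 127 126 126 127 126]
 [129 129 129 130 126 119 113 116 124 128 127 127 127 126 127 126 126 126]
 [129 129 129 129 128 129 128 128 128 127 128 127 127 127 126 127 126 126]
 [129 129 129 129 128 128 128 128 128 127 127 127 127 127 126 126 126 126]
 [129 129 12
[... 310 characters left out ...]
 136 135 134 136 136 134 135]
 [135 135 134 135 135 137 130 123 125 132 135 135 136 135 135 135]
 [135 135 134 135 133 123 104 103 102 105 119 132 136 135 134 134]
 [134 134 134 136 126 107  97  99  97  89 104 130 137 134 135 135]
 [135 135 133 135 131 109  94  99  96  83  90 126 136 136 136 133]
 [136 136 133 135 135 116 107 115  75  73  98 130 136 135 135 134]
 [135 136 136 133 136 131 113  95  89 116 130 136 135 134 134 134]
 [135 134 134 136 135 134 132 128 129 134 135 135 135 135 135 134]
 [134 135 135 134 136 135 136 137 134 135 137 133 133 135 135 132]
 [134 135 135 135 135 133 133 134 135 134 135 135 132 135 135 136]
 [134 135 136 135 134 135 134 135 135 134 134 135 135 135 135 134]]
```

View pics/scene5.png

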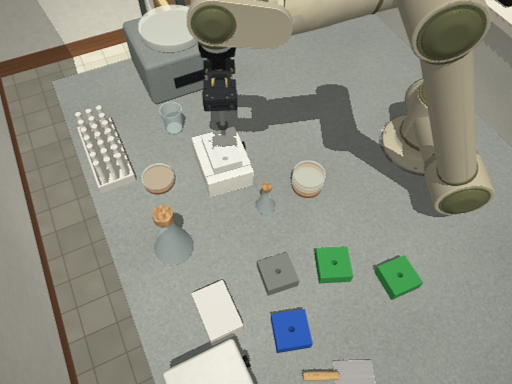

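View pics/top5.png

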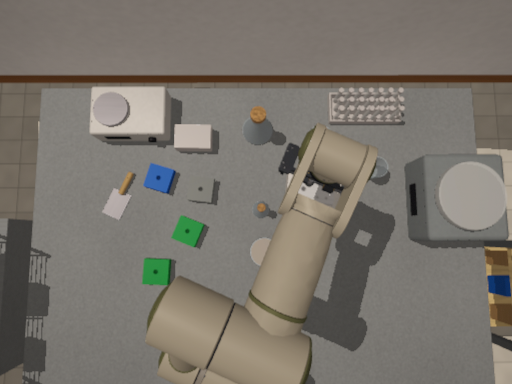

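Relative to the empty stand hole, the well estimates are (0.5804,-0.1379) from the wrist, (0.5818,-0.1368) from the top and (0.5832,-0.1385) from the scene view. They agree to within 1.5 mm. I'll shift and lower until the foot is about 9 mm above the rim.

```bash
python3 -m crank '[[0,[0,-0.12,-0.02],0],[0,[0.2,0,0],0],[0,[0.4,0,0],0],[0,[0.4,0,0],0],[0,[0.4,0,0],0],[0,[0.4,0,0],0],[0,[0.3,0,0],0],[0,[0.15,0,0],0],[0,[0,0,0],0],[0,[0,0,0],0],[0,[0,0,0],0]]'
python3 - <<'E'
from h import *
e=state();print(e["eef_pos"],e["contact_force"],e["width"])
w=viewer.snapshot("wrist"); s=viewer.snapshot("scene")
a=cv2.resize(w["img"][100:260,150:350],(500,400),interpolation=cv2.INTER_CUBIC)
b=cv2.resize(s["img"][90:200,180:265],(309,400),interpolation=cv2.INTER_CUBIC)[:,:300]
cv2.imwrite("pics/c6.png",np.hstack([a,b]))
E
```

```text
time_s: 7.6
eef_pos: [0.5811, -0.1391, 0.2155]
ee_rot: [-3.1, 89.9, -25.5]
contact_force: [-0.2, -0.1, -2.1]
width: 0.0231
[ 0.58112941 -0.13913194  0.21554548] [-0.24590363 -0.13319352 -2.07275187] 0.02314524640991721
```

View pics/c6.png

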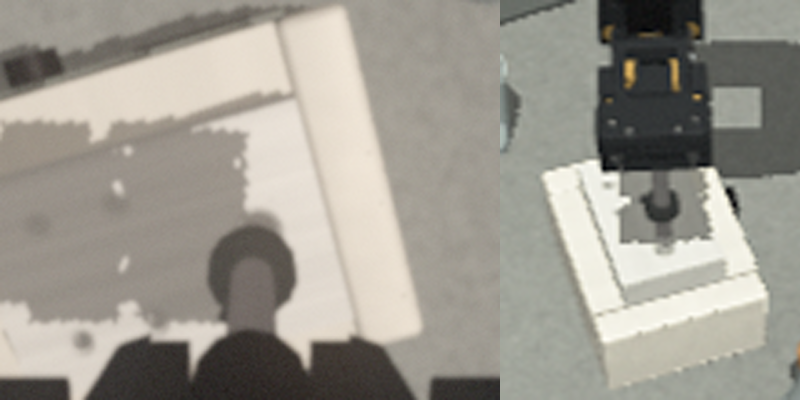

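Run:
```python
from h import *
e=state();print(e["eef_pos"],e["contact_force"],e["width"])
w=viewer.snapshot("wrist"); s=viewer.snapshot("scene")
print(state()["eef_pos"])
a=cv2.resize(w["img"][175:235,225:285],(540,540),interpolation=cv2.INTER_CUBIC)
b=cv2.resize(s["img"][130:175,210:240],(240,360),interpolation=cv2.INTER_CUBIC)
b=np.vstack([b,np.zeros((180,240,3),np.uint8)])
cv2.imwrite("pics/c7.png",np.hstack([a,b]))
for z in (.0,.095,.103,.13): 
  p=e["eef_pos"].copy();p[2]=z; print(z,proj(w,p),proj(s,p))
```

```text
[ 0.58111638 -0.13908222  0.21557214] [ 0.49008817  0.77469743 -2.07799682] 0.023020626823350907
[ 0.58100949 -0.13901936  0.21531551]
0.0 [249.81665889 169.47425385] [226.19479333 176.49116753]
0.095 [249.89495602 190.66417269] [224.70819119 156.37110712]
0.103 [249.90399036 193.10917833] [224.57369889 154.55085338]
0.13 [249.93872913 202.5106932 ] [224.10809534 148.24925378]
```

View pics/c7.png

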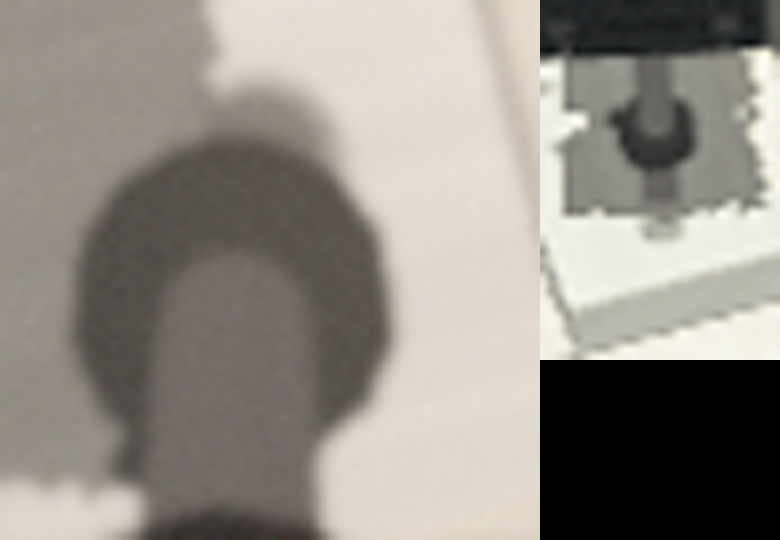

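Wrist crop: the well's arc is centred near u≈253.5, against 251.7 expected for a centred rod. The measured TCP is also about 1.3 mm beyond target. So I correct by +1.7 mm in tool y and +0.4 mm in z, then lower slowly.

```bash
python3 -m crank '[[0,[0,0.04,0.01],0],[0,[0,0,0],0],[0,[0,0,0],0],[0,[0,0,0],0]]'
python3 - <<'E'
from h import *
e=state();print(e["eef_pos"],e["contact_force"],e["width"])
w=viewer.snapshot("wrist")
cv2.imwrite("pics/c8.png",cv2.resize(w["img"][175:235,225:285],(540,540),interpolation=cv2.INTER_CUBIC))
E
```

```text
time_s: 8.13
eef_pos: [0.5818, -0.1376, 0.2148]
ee_rot: [-149.2, 90.0, -171.5]
contact_force: [-0.2, -0.6, -1.9]
width: 0.0231
[ 0.58184668 -0.13758198  0.21475218] [-0.17757446 -0.58926276 -1.85961788] 0.023121016545759297
```

View pics/c8.png

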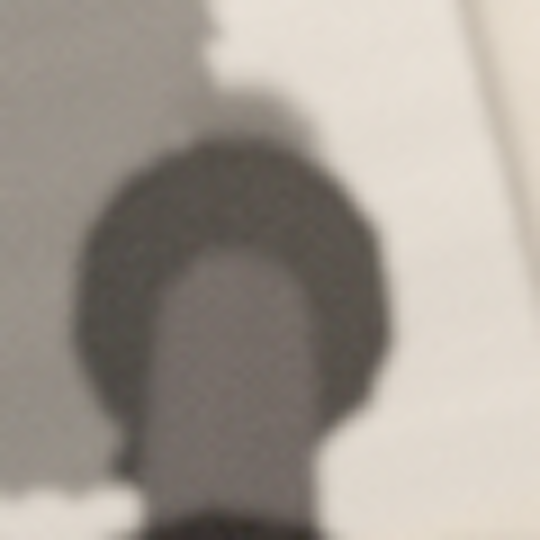

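The well arc (crop x≈247) now sits nearly behind the collar (233), and the TCP is at the mean estimate (0.5818,-0.1376). I'll lower gently.

```bash
python3 -m crank '[[0,[0.05,0,0],0],[0,[0.05,0,0],0],[0,[0.05,0,0],0],[0,[0.04,0,0],0],[0,[0,0,0],0]]'
python3 -m crank '[[0,[0.03,0,0],0],[0,[0.03,0,0],0],[0,[0,0,0],0]]'
```

```text
time_s: 8.6
eef_pos: [0.5817, -0.1376, 0.2066]
ee_rot: [-179.5, 90.0, 158.1]
contact_force: [0.4, 0.3, -1.9]
width: 0.0231
time_s: 8.85
eef_pos: [0.5818, -0.1376, 0.2045]
ee_rot: [176.2, 90.0, 153.8]
contact_force: [-0.5, 0.0, -2.1]
width: 0.0232
```

```bash
python3 -m crank '[[0,[0.025,0,0],0],[0,[0.025,0,0],0],[0,[0,0,0],0]]'
python3 -m crank '[[0,[0.025,0,0],0],[0,[0.025,0,0],0],[0,[0,0,0],0]]'
```

```text
time_s: 9.1
eef_pos: [0.5818, -0.1376, 0.2025]
ee_rot: [178.0, 90.0, 155.6]
contact_force: [0.0, -0.3, -1.3]
width: 0.0231
time_s: 9.35
eef_pos: [0.5818, -0.1376, 0.2005]
ee_rot: [178.2, 90.0, 155.8]
contact_force: [-1.0, 0.3, -2.1]
width: 0.0231
```

```bash
python3 -m crank '[[0,[0.025,0,0],0],[0,[0.025,0,0],0],[0,[0.025,0,0],0],[0,[0.025,0,0],0],[0,[0,0,0],0]]'
python3 - <<'E'
from h import *
s=viewer.snapshot("scene");w=viewer.snapshot("wrist")
a=cv2.resize(w["img"][175:235,225:285],(400,400),interpolation=cv2.INTER_CUBIC)
b=cv2.resize(s["img"][120:180,195:255],(400,400),interpolation=cv2.INTER_CUBIC)
cv2.imwrite("pics/c9.png",np.hstack([a,b]))
E
```

```text
time_s: 9.77
eef_pos: [0.5818, -0.1376, 0.1965]
ee_rot: [179.2, 90.0, 156.9]
contact_force: [0.0, 0.3, -1.7]
width: 0.0232
```

View pics/c9.png

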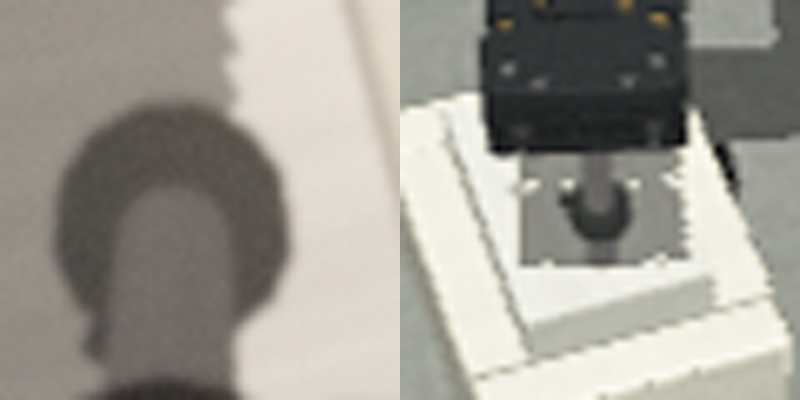

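There is no side or vertical force with the foot about 9 mm below the rim, so the rod is in the well. I'll continue towards collar contact, expected at TCP z≈0.172–0.178.

```bash
python3 -m crank '[[0,[0.04,0,0],0],[0,[0.05,0,0],0],[0,[0.05,0,0],0],[0,[0.05,0,0],0],[0,[0.05,0,0],0],[0,[0.05,0,0],0],[0,[0.04,0,0],0],[0,[0.03,0,0],0],[0,[0,0,0],0]]'
python3 -m crank '[[0,[0.025,0,0],0],[0,[0.025,0,0],0],[0,[0.025,0,0],0],[0,[0,0,0],0]]'
python3 -m crank '[[0,[0.025,0,0],0],[0,[0.025,0,0],0],[0,[0.025,0,0],0],[0,[0,0,0],0]]'
```

```text
time_s: 10.62
eef_pos: [0.5818, -0.1376, 0.1821]
ee_rot: [-179.9, 90.0, 157.7]
contact_force: [-0.5, 0.2, -2.1]
width: 0.0233
time_s: 10.95
eef_pos: [0.5818, -0.1376, 0.1791]
ee_rot: [178.5, 90.0, 156.1]
contact_force: [-0.0, -0.2, -1.8]
width: 0.0229
time_s: 11.28
eef_pos: [0.5818, -0.1376, 0.1761]
ee_rot: [-176.0, 90.0, 161.6]
contact_force: [0.5, -0.2, -1.6]
width: 0.0231
```

```bash
python3 -m crank '[[0,[0.025,0,0],0],[0,[0.025,0,0],0],[0,[0,0,0],0]]'
python3 -m crank '[[0,[0.025,0,0],0],[0,[0.025,0,0],0],[0,[0,0,0],0]]'
python3 -m crank '[[0,[0.025,0,0],0],[0,[0.025,0,0],0],[0,[0,0,0],0]]'
```

```text
time_s: 11.53
eef_pos: [0.5819, -0.1376, 0.1744]
ee_rot: [3.1, 90.0, -19.3]
contact_force: [0.2, 0.2, -2.2]
width: 0.0232
time_s: 11.78
eef_pos: [0.5821, -0.1377, 0.1729]
ee_rot: [-1.3, 89.9, -23.7]
contact_force: [0.6, 0.1, 4.5]
width: 0.0232
time_s: 12.03
eef_pos: [0.5819, -0.1376, 0.1703]
ee_rot: [12.1, 90.0, -10.3]
contact_force: [0.8, 0.1, 4.5]
width: 0.0236
```

Collar contact showed at z≈0.173, with a steady drag of about 6.5 N. I'll push to just short of the shallowest possible bottom, then go in fine steps.

```bash
python3 -m crank '[[0,[0.02,0,0],0],[0,[0.025,0,0],0],[0,[0.025,0,0],0],[0,[0.025,0,0],0],[0,[0.025,0,0],0],[0,[0,0,0],0]]'
python3 -m crank '[[0,[0.01,0,0],0],[0,[0.01,0,0],0],[0,[0.01,0,0],0],[0,[0.01,0,0],0],[0,[0,0,0],0]]'
```

```text
time_s: 12.53
eef_pos: [0.5818, -0.1376, 0.1652]
ee_rot: [167.8, 90.0, 145.4]
contact_force: [0.1, 0.7, 2.5]
width: 0.0234
time_s: 12.95
eef_pos: [0.5818, -0.1376, 0.1639]
ee_rot: [128.8, 90.0, 106.5]
contact_force: [0.1, 1.2, 4.3]
width: 0.0232
```

```bash
python3 -c "
from h import *
s=state();print(s['eef_pos'],s['contact_force'],s['moment'],s['width'])
s=viewer.snapshot('scene');w=viewer.snapshot('wrist')
a=cv2.resize(w['img'][150:260,200:310],(400,400),interpolation=cv2.INTER_CUBIC)
b=cv2.resize(s['img'][120:180,195:255],(400,400),interpolation=cv2.INTER_CUBIC)
cv2.imwrite('pics/c10.png',np.hstack([a,b]))"
```

```text
[ 0.58183798 -0.13761853  0.1638881 ] [0.12432738 1.15144728 4.27936287] [ 0.13336989 -0.14360299  0.00081873] 0.02317823138260709
```

View pics/c10.png

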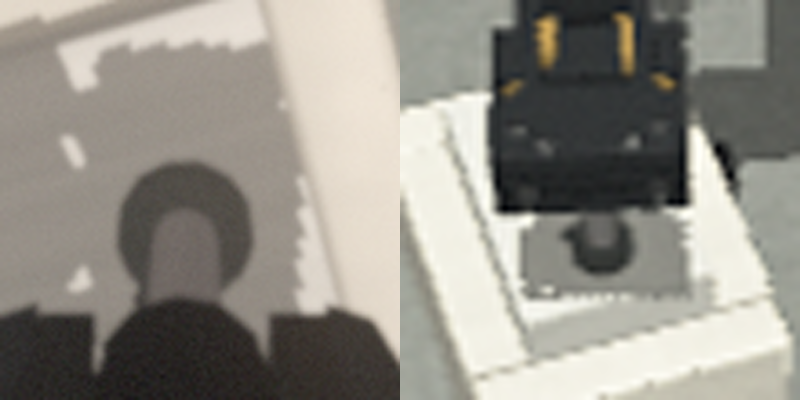

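The collar (wrist crop (185,225)) sits on the rim with the rod upright, and the drag is steady. From here I use fine steps.

```bash
python3 -m crank '[[0,[0.01,0,0],0],[0,[0.01,0,0],0],[0,[0.01,0,0],0],[0,[0.01,0,0],0],[0,[0,0,0],0]]'
python3 -m crank '[[0,[0.01,0,0],0],[0,[0.01,0,0],0],[0,[0.01,0,0],0],[0,[0,0,0],0]]'
```

```text
time_s: 13.47
eef_pos: [0.5818, -0.1376, 0.1623]
ee_rot: [153.2, 90.0, 130.8]
contact_force: [-0.0, 0.7, 4.1]
width: 0.0232
time_s: 13.8
eef_pos: [0.5818, -0.1376, 0.161]
ee_rot: [154.6, 90.0, 132.2]
contact_force: [0.7, -0.5, 2.9]
width: 0.023
```

```bash
python3 -m crank '[[0,[0.01,0,0],0],[0,[0.01,0,0],0],[0,[0.01,0,0],0],[0,[0.01,0,0],0],[0,[0,0,0],0]]'
```

```text
time_s: 14.22
eef_pos: [0.5818, -0.1376, 0.1594]
ee_rot: [176.2, 90.0, 153.8]
contact_force: [1.4, 0.8, 3.8]
width: 0.0231
```

```bash
python3 -m crank '[[0,[0.01,0,0],0],[0,[0.01,0,0],0],[0,[0.01,0,0],0],[0,[0,0,0],0]]'
```

```text
time_s: 14.55
eef_pos: [0.5818, -0.1376, 0.1582]
ee_rot: [172.5, 90.0, 150.1]
contact_force: [1.0, 0.3, 3.6]
width: 0.023
```

```bash
python3 -m crank '[[0,[0.01,0,0],0],[0,[0.01,0,0],0],[0,[0,0,0],0]]'
```

```text
time_s: 14.8
eef_pos: [0.5818, -0.1376, 0.1575]
ee_rot: [164.0, 90.0, 141.6]
contact_force: [1.0, 0.8, 4.6]
width: 0.0233
```

```bash
python3 -m crank '[[0,[0.01,0,0],0],[0,[0.01,0,0],0],[0,[0,0,0],0]]'
```

```text
time_s: 15.05
eef_pos: [0.5818, -0.1376, 0.1567]
ee_rot: [165.1, 90.0, 142.7]
contact_force: [0.9, 0.7, 3.9]
width: 0.0231
```

```bash
python3 -m crank '[[0,[0.01,0,0],0],[0,[0.01,0,0],0],[0,[0,0,0],0]]'
```

```text
time_s: 15.3
eef_pos: [0.5818, -0.1376, 0.1559]
ee_rot: [160.5, 90.0, 138.1]
contact_force: [1.1, 1.3, 3.4]
width: 0.0227
```

```bash
python3 -m crank '[[0,[0.01,0,0],0],[0,[0.01,0,0],0],[0,[0,0,0],0]]'
```

```text
time_s: 15.55
eef_pos: [0.5818, -0.1376, 0.155]
ee_rot: [169.9, 90.0, 147.5]
contact_force: [1.1, 0.8, 3.0]
width: 0.0227
```

```bash
python3 -m crank '[[0,[0.01,0,0],0],[0,[0.01,0,0],0],[0,[0.005,0,0],0],[0,[0,0,0],0]]'
```

```text
time_s: 15.88
eef_pos: [0.5818, -0.1376, 0.1541]
ee_rot: [155.5, 90.0, 133.1]
contact_force: [0.6, 0.8, 4.6]
width: 0.0231
```

```bash
python3 -m crank '[[0,[0.01,0,0],0],[0,[0.01,0,0],0],[0,[0.005,0,0],0],[0,[0,0,0],0]]'
```

```text
time_s: 16.22
eef_pos: [0.5818, -0.1376, 0.1531]
ee_rot: [167.8, 90.0, 145.4]
contact_force: [1.9, 1.8, 3.5]
width: 0.0233
```

```bash
python3 -m crank '[[0,[0.01,0,0],0],[0,[0.01,0,0],0],[0,[0.005,0,0],0],[0,[0,0,0],0]]'
```

```text
time_s: 16.55
eef_pos: [0.5818, -0.1376, 0.1521]
ee_rot: [160.6, 90.0, 138.2]
contact_force: [1.0, 1.3, 4.0]
width: 0.0233
```

```bash
python3 -m crank '[[0,[0.01,0,0],0],[0,[0.01,0,0],0],[0,[0.005,0,0],0],[0,[0,0,0],0]]'
```

```text
time_s: 16.88
eef_pos: [0.5818, -0.1376, 0.1511]
ee_rot: [122.4, 90.0, 100.0]
contact_force: [0.8, 1.6, 4.0]
width: 0.0231
```

```bash
python3 -m crank '[[0,[0.01,0,0],0],[0,[0.01,0,0],0],[0,[0.005,0,0],0],[0,[0,0,0],0]]'
```

```text
time_s: 17.22
eef_pos: [0.5818, -0.1376, 0.1501]
ee_rot: [167.0, 90.0, 144.6]
contact_force: [1.4, 1.4, 3.1]
width: 0.0229
```

```bash
python3 -m crank '[[0,[0.01,0,0],0],[0,[0.01,0,0],0],[0,[0.005,0,0],0],[0,[0,0,0],0]]'
```

```text
time_s: 17.55
eef_pos: [0.5818, -0.1376, 0.1491]
ee_rot: [169.9, 90.0, 147.5]
contact_force: [0.8, 2.2, 4.2]
width: 0.0232
```

```bash
python3 -m crank '[[0,[0.01,0,0],0],[0,[0.01,0,0],0],[0,[0.005,0,0],0],[0,[0,0,0],0]]'
```

```text
time_s: 17.88
eef_pos: [0.5818, -0.1376, 0.1481]
ee_rot: [152.2, 90.0, 129.8]
contact_force: [1.3, 2.3, 4.5]
width: 0.0233
```

```bash
python3 -m crank '[[0,[0.01,0,0],0],[0,[0.01,0,0],0],[0,[0.005,0,0],0],[0,[0,0,0],0]]'
```

```text
time_s: 18.22
eef_pos: [0.5818, -0.1376, 0.1471]
ee_rot: [168.7, 90.0, 146.3]
contact_force: [1.7, 2.3, 4.6]
width: 0.0231
```

```bash
python3 -m crank '[[0,[0.01,0,0],0],[0,[0.01,0,0],0],[0,[0.005,0,0],0],[0,[0,0,0],0]]'
python3 -c "
from h import *
w=viewer.snapshot('wrist')
cv2.imwrite('pics/c11.png',cv2.resize(w['img'][150:300,180:330],(500,500),interpolation=cv2.INTER_CUBIC))"
```

```text
time_s: 18.55
eef_pos: [0.5818, -0.1376, 0.1461]
ee_rot: [176.1, 90.0, 153.7]
contact_force: [1.3, 2.4, 4.4]
width: 0.023
```

View pics/c11.png

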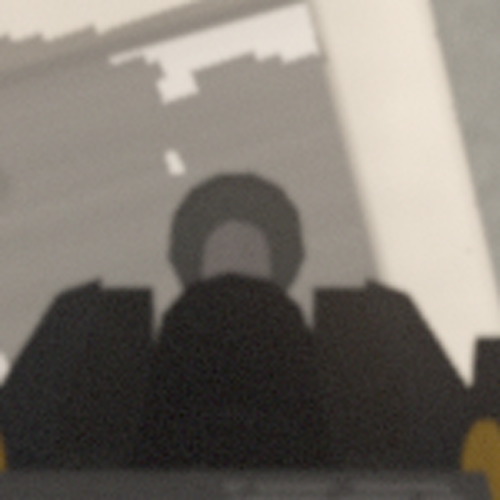

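The collar is approaching the handle normally (crop: collar (237,235), handle top edge y≈275). A side force of 2.7 N along tool +y is building, so I add a tiny shift that way to relieve it.

```bash
python3 -m crank '[[0,[0.01,0.008,0],0],[0,[0.01,0,0],0],[0,[0.005,0,0],0],[0,[0,0,0],0]]'
```

```text
time_s: 18.93
eef_pos: [0.5819, -0.1375, 0.1451]
ee_rot: [-96.9, 90.0, -119.3]
contact_force: [0.9, 1.3, 3.5]
width: 0.0233
```

```bash
python3 -m crank '[[0,[0.01,0.005,0],0],[0,[0.01,0,0],0],[0,[0.005,0,0],0],[0,[0,0,0],0]]'
```

```text
time_s: 19.27
eef_pos: [0.582, -0.1373, 0.1441]
ee_rot: [-106.2, 90.0, -128.6]
contact_force: [1.3, 0.7, 3.4]
width: 0.0231
```

```bash
python3 -m crank '[[0,[0.01,0,0],0],[0,[0.01,0,0],0],[0,[0.005,0,0],0],[0,[0,0,0],0]]'
```

```text
time_s: 19.6
eef_pos: [0.582, -0.1373, 0.1431]
ee_rot: [-110.9, 90.0, -133.2]
contact_force: [0.9, -1.5, 3.6]
width: 0.0232
```

```bash
python3 -m crank '[[0,[0.01,-0.003,0],0],[0,[0.01,0,0],0],[0,[0.005,0,0],0],[0,[0,0,0],0]]'
```

```text
time_s: 19.93
eef_pos: [0.582, -0.1373, 0.1424]
ee_rot: [-10.2, 90.0, -32.6]
contact_force: [-0.3, -1.0, 7.0]
width: 0.0231
```

Force rose from 3.6 to 7.0 N and the TCP lags by 0.3 mm, so this may be the bottom. I'll confirm with a small step.

```bash
python3 -m crank '[[0,[0.005,0,0],0],[0,[0.005,0,0],0],[0,[0,0,0],0]]'
```

```text
time_s: 20.18
eef_pos: [0.5821, -0.1373, 0.1424]
ee_rot: [-8.0, 90.0, -30.4]
contact_force: [-1.2, 0.1, 8.4]
width: 0.0231
```

```bash
python3 -m crank '[[0,[0.005,0,0],0],[0,[0.005,0,0],0],[0,[0,0,0],0],[0,[0,0,0],0]]'
```

```text
time_s: 20.52
eef_pos: [0.5822, -0.1374, 0.1424]
ee_rot: [-5.8, 89.9, -28.2]
contact_force: [-2.1, -0.3, 11.1]
width: 0.0232
```

It has bottomed: z stays at 0.1424 while the force climbs, with about 6 N on the floor and 6.5 N of drag. I'll ease off slightly, open and retreat.

```bash
python3 -m crank '[[0,[-0.01,0,0],0],[0,[0,0,0],0],[40,[0,0,0],0],[40,[0,0,0],0],[40,[0,0,0],0],[88,[0,0,0],0],[88,[0,0,0],0],[88,[0,0,0],0],[88,[0,0,0],0],[88,[0,0,0],0],[88,[0,0,0],0],[88,[0,0,0],0]]'
python3 - <<'E'
from h import *
e=state();print(e["eef_pos"],e["contact_force"],e["width"])
w=viewer.snapshot("wrist");cv2.imwrite("pics/w12.png",w["img"])
E
```

```text
time_s: 21.52
eef_pos: [0.582, -0.1373, 0.1417]
ee_rot: [164.5, 90.0, 142.1]
contact_force: [-0.1, -0.6, -0.3]
width: 0.0845
[ 0.5819862  -0.1372848   0.14172413] [-0.05702352 -0.58465032 -0.27187773] 0.08448837800824684
```

View pics/w12.png

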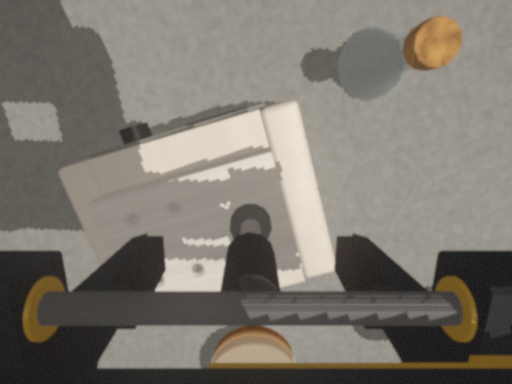

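The fingers are open and clear, with the gauge standing at (251,260). Retreating straight up, then sideways for a clear view.

```bash
python3 -m crank '[[88,[-0.1,0,0],0],[88,[-0.3,0,0],0],[88,[-0.6,0,0],0],[88,[-0.8,0,0],0],[88,[-0.8,0,0],0],[88,[-0.8,0,0],0],[88,[-0.6,0,0],0],[88,[-0.2,0,0],0],[88,[0,0,0],0],[88,[0,0,0],0]]'
python3 - <<'E'
from h import *
e=state();print(e["eef_pos"],e["contact_force"],e["width"])
w=viewer.snapshot("wrist");s=viewer.snapshot("scene");t=viewer.snapshot("top")
a=cv2.resize(w["img"][130:230,190:315],(500,400),interpolation=cv2.INTER_CUBIC)
b=cv2.resize(s["img"][100:200,180:255],(300,400),interpolation=cv2.INTER_CUBIC)
cv2.imwrite("pics/c13.png",np.hstack([a,b])); cv2.imwrite("pics/scene13.png",s["img"])
E
```

```text
time_s: 22.4
eef_pos: [0.5818, -0.1372, 0.3085]
ee_rot: [178.8, 89.9, 156.4]
contact_force: [0.1, -0.3, 0.4]
width: 0.0878
[ 0.5817532  -0.13716749  0.30847457] [ 0.12607863 -0.32101608  0.3846527 ] 0.0877904836176967
```

View pics/c13.png

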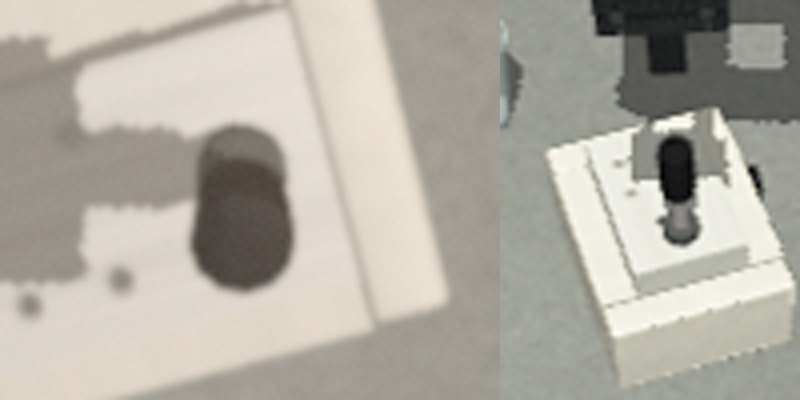

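View pics/scene13.png

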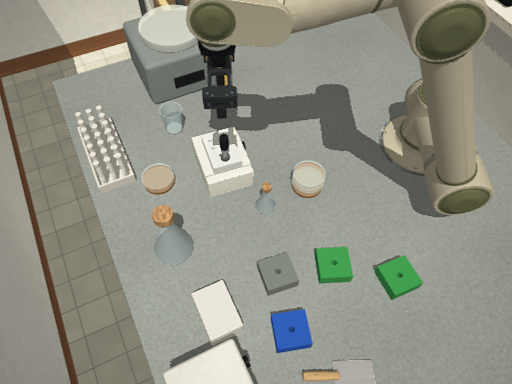

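The collar sits on the rim at scene crop (682,228), the gauge stands upright, and the bystanders are where they were. The last push put only about as much load on the floor as on the rim. To be sure the foot is fully home, I'll press the handle's top (z≈0.181) once with shut fingertips, gently.

```bash
python3 -m crank '[[0,[0.1,0,0],0],[0,[0.2,0,0],0],[0,[0.3,0,0],0],[0,[0.3,0,0],0],[0,[0.3,0,0],0],[0,[0.3,0,0],0],[0,[0.3,0,0],0],[0,[0.3,0,0],0],[0,[0.3,0,0],0],[0,[0.2,0,0],0],[0,[0.1,0,0],0],[0,[0,0,0],0]]'
python3 -m crank '[[0,[0,0,0],0],[0,[0,0,0],0],[0,[0.1,0,0],0],[0,[0.1,0,0],0],[0,[0.05,0,0],0],[0,[0,0,0],0]]'
```

```text
time_s: 23.55
eef_pos: [0.5816, -0.1371, 0.2006]
ee_rot: [178.2, 89.9, 155.8]
contact_force: [1.0, 1.1, 0.4]
width: 0.0103
time_s: 24.05
eef_pos: [0.5818, -0.1372, 0.1911]
ee_rot: [178.3, 89.9, 155.9]
contact_force: [0.4, -0.3, 1.0]
width: 0.0007
```

```bash
python3 -c "
from h import *
s=state();print(s['eef_pos'],s['contact_force'],s['width'])
w=viewer.snapshot('wrist');s=viewer.snapshot('scene')
a=cv2.resize(w['img'][150:300,180:330],(500,500),interpolation=cv2.INTER_CUBIC)
b=cv2.resize(s['img'][110:170,205:241],(300,500),interpolation=cv2.INTER_CUBIC)
cv2.imwrite('pics/c14.png',np.hstack([a,b]))"
```

```text
[ 0.58176568 -0.13717198  0.19111414] [ 0.41205693 -0.3038608   0.98925112] 0.0007079680963313937
```

View pics/c14.png

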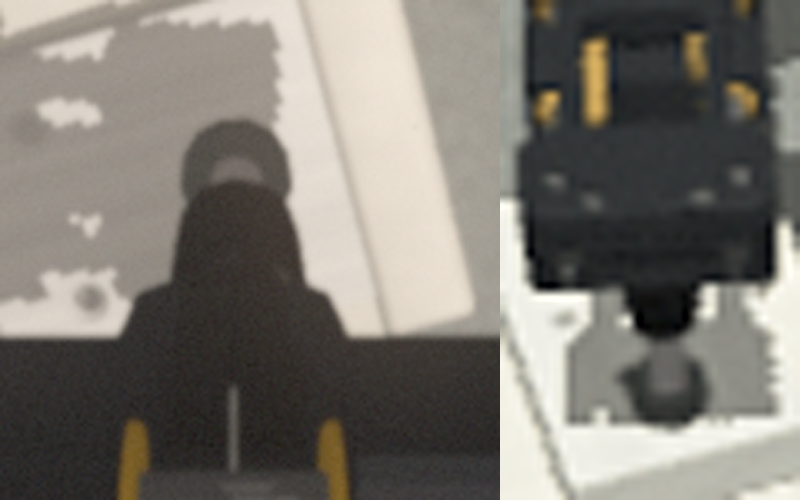

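The shut fingertips (finger seam at crop x≈234) are centred over the handle (238), about 9 mm above it. Descending in small steps.

```bash
python3 -m crank '[[0,[0.05,0,0],0],[0,[0.05,0,0],0],[0,[0.05,0,0],0],[0,[0.02,0,0],0],[0,[0,0,0],0]]'
python3 -m crank '[[0,[0.01,0,0],0],[0,[0.01,0,0],0],[0,[0,0,0],0]]'
```

```text
time_s: 24.57
eef_pos: [0.5819, -0.1372, 0.1846]
ee_rot: [179.2, 90.0, 156.8]
contact_force: [-0.4, 0.6, 0.9]
width: 0.0007
time_s: 24.82
eef_pos: [0.582, -0.1373, 0.1841]
ee_rot: [53.4, 90.0, 31.0]
contact_force: [0.4, -1.0, 0.6]
width: 0.0006
```

```bash
python3 -m crank '[[0,[0.01,0,0],0],[0,[0.01,0,0],0],[0,[0,0,0],0]]'
```

```text
time_s: 25.07
eef_pos: [0.582, -0.1372, 0.1833]
ee_rot: [174.5, 90.0, 152.1]
contact_force: [-0.4, 0.1, -0.1]
width: 0.0005
```

```bash
python3 -m crank '[[0,[0.01,0,0],0],[0,[0.01,0,0],0],[0,[0,0,0],0]]'
```

```text
time_s: 25.32
eef_pos: [0.582, -0.1372, 0.1825]
ee_rot: [-179.3, 90.0, 158.3]
contact_force: [-0.1, -0.2, -0.1]
width: 0.0001
```

```bash
python3 -m crank '[[0,[0.01,0,0],0],[0,[0.01,0,0],0],[0,[0,0,0],0]]'
```

```text
time_s: 25.57
eef_pos: [0.5822, -0.1374, 0.1822]
ee_rot: [-4.6, 89.9, -27.0]
contact_force: [-0.3, 0.5, 3.8]
width: 0.0005
```

```bash
python3 -m crank '[[0,[0.01,0,0],0],[0,[0.01,0,0],0],[0,[0,0,0],0]]'
```

```text
time_s: 25.82
eef_pos: [0.5824, -0.1375, 0.1821]
ee_rot: [-3.5, 89.9, -25.9]
contact_force: [-1.8, -0.3, 8.2]
width: 0.0006
```

```bash
python3 -m crank '[[0,[0.01,0,0],0],[0,[0.01,0,0],0],[0,[0,0,0],0]]'
```

```text
time_s: 26.07
eef_pos: [0.5826, -0.1375, 0.1821]
ee_rot: [-3.7, 89.8, -26.1]
contact_force: [-1.1, 0.1, 12.8]
width: 0.0005
```

It is solid: z holds at 0.1821 while the force rises to 12.8 N, so the foot is on the bottom. Retreating up and aside, fingers left shut.

```bash
python3 -m crank '[[0,[-0.02,0,0],0],[0,[-0.05,0,0],0],[0,[-0.2,0,0],0],[0,[-0.5,0,0],0],[0,[-0.7,0,0],0],[0,[-0.7,0,0],0],[0,[-0.5,0,0],0],[0,[-0.3,0,-0.3],0],[0,[0,0,-0.6],0],[0,[0,0,-0.6],0],[0,[0,0,-0.3],0],[0,[0,0,0],0]]'
python3 -m crank '[[0,[0,0,0],0],[0,[0,0,0],0],[0,[0,0,0],0]]'
python3 - <<'E'
from h import *
e=state();print(e["eef_pos"],e["contact_force"],e["width"])
w=viewer.snapshot("wrist");s=viewer.snapshot("scene");t=viewer.snapshot("top")
b=cv2.resize(s["img"][110:200,185:260],(500,600),interpolation=cv2.INTER_CUBIC)
a=cv2.resize(w["img"],(300,225))
cv2.imwrite("pics/c15.png",np.hstack([b,np.vstack([a,np.zeros((375,300,3),np.uint8)])]));cv2.imwrite("pics/top15.png",t["img"])
E
```

```text
time_s: 27.07
eef_pos: [0.5138, -0.1089, 0.3]
ee_rot: [3.8, 90.0, -18.6]
contact_force: [0.0, -1.1, -0.4]
width: 0.0004
time_s: 27.32
eef_pos: [0.5161, -0.1102, 0.2986]
ee_rot: [179.1, 90.0, 156.7]
contact_force: [0.5, -0.0, 0.2]
width: 0.0006
[ 0.51612884 -0.11024996  0.29863527] [ 0.50707217 -0.01213118  0.1604836 ] 0.0006468020439055473
```

View pics/c15.png

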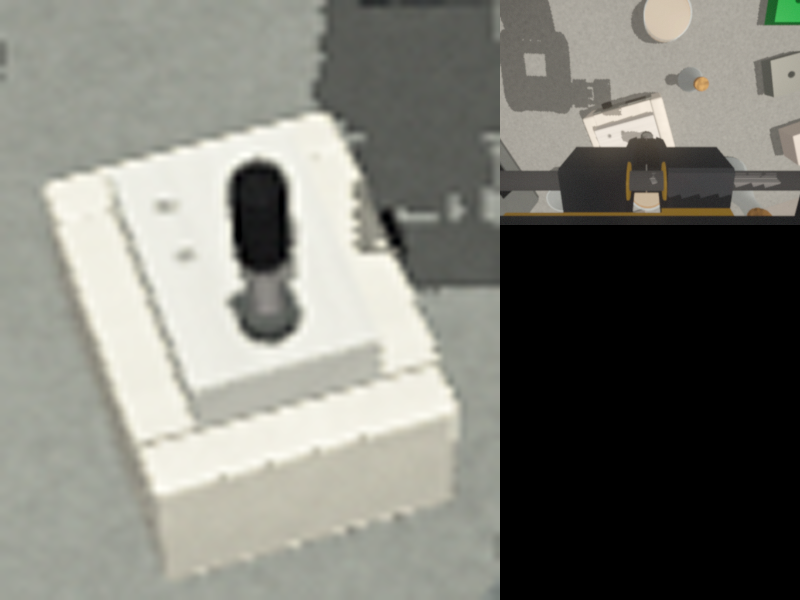

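View pics/top15.png

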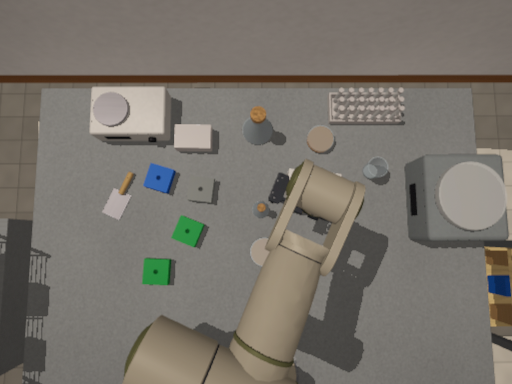

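The gauge stands upright by itself with the collar flush on the rim (crop (267,315)). The robot is clear of it and the bystanders are unmoved. Handing in.

```bash
python3 -c "
from plant import arm,state
print(arm.sign_off()); print(state()['time_s'])"
```

```text
the job is handed in; nothing more can be done
None
the job is handed in; nothing more can be done
```

The gauge is standing by itself in the wide well with its collar on the rim, and I handed the job in at about 27.5 s of the 45 s allowed. The hand-in gave no verdict.

- **Seating:** I lifted the gauge out of the grey stand, lowered the rod in and slid the collar against a steady drag of about 6 N. It stopped at a depth of about 64 mm, judged from the tool height (TCP z 0.1424). I let go, then pressed once on the handle's top with shut fingertips; the height held at 0.182 while the force rose to 12.8 N. The highest wrist reading was 12.8 N, so the 25 N limit on the well's bottom was never near.
- **Last checks:** The final pictures show the gauge upright with the collar on the rim, and the robot clear of it. The bystanders I could see had not moved; the arm hid part of the top view.
- **What disagreed:** The three cameras placed the well 1–3 mm apart, and up to 5 mm off the robot's own readings. I settled it by measuring against the empty stand hole. A side force of about 2.7 N while pushing was relieved with a 0.5 mm shift.
- **Not measured:** The foot's resting force on the well's bottom after release could not be read directly.

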